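Belt cover shut, spindle held between the lathe centres

TASK

First press the lathe's yellow belt cover down until it clicks shut and stays shut by itself, and take your hand off it. Then pick up the half-turned wooden spindle from the bench, carry it over the tool rest without knocking it against the lathe, and lower it between the lathe's two centre points so that it hovers just above both wooden saddles: level, in line with the centres, at the height of their points and midway between them, touching no part of the lathe. Finish still holding it steady there, so that I can wind the tailstock in, and leave the bowl, tin and chisel as they are.

Things in the scene. Friction and masses are not known exactly. Their poses are not given: they have to be found in the camera images.
- lathe: Bench lathe, fixed, about 125 (x) x 530 (y) x 222 mm. Origin on the bench midway between its two centre points; y along it towards the black headstock with blue panel, -x side towards the robot. Bed top z 55. Headstock x -55..55, y 135..255, top z 205. Tailstock y -222..-148, top z 171. Steel points at y +100 and -100, z 145.
- centre_line (a point): Point on the lathe's axis midway between the two centre points, 145 mm above the bench; axes as lathe (y along the lathe's axis, x across, z up).
- tool_rest (a point): Middle of the tool rest's top edge, on the lathe's robot side: steel bar along the lathe's y, 170 mm long, 14 mm wide, its inner face 68 mm from the centre line, top 145 mm above the bench; post and foot below it.
- saddles (a point): Midpoint between the notch bottoms of the two wooden saddles, 116 mm above the bench. The saddles stand at lathe y -50 and +50, each 16 mm thick in y and 72 mm wide in x, with a 120 degree notch and rims 19 mm above its bottom. A spindle held on the centre line is 10 mm above where it would be seated in them.
- cover_hinge (a point): Middle of the cover's hinge line, fixed to the lathe (lathe x 50, y 195, z 200); the hinge runs along the lathe's y. The cover is yellow; its flat top, 118 (x) x 128 (y) mm, reaches 115 mm from the hinge towards the robot and lies 22 mm above the hinge line when shut.
- cover (a joint): Angle of the yellow belt cover, rad: 0 shut, grows as its robot-side edge lifts; starts 0.5 to 0.75. A stiff hinge holds it ajar above about 0.35; below that it slowly springs back up, until a ball detent is passed at about 0.06 and holds it at 0 to 0.01. Pressed straight down 70 mm from the hinge with closed fingertips it clicks at 8 to 14 N; firm stop at 0.
- cover_edge (a point): Middle of the top face of the belt cover at its free, robot-side edge; moves with the cover (115 mm from the hinge line).
- cover_shut_spot (a point): Fixed to the lathe: where the middle of the cover's top face, 70 mm from the hinge, lies when shut (lathe x -20, y 195, z 222). At any start angle the open cover is above this point, so pressing straight down to it shuts the cover.
- spindle: Loose half-turned wooden spindle, 150 mm long along its y axis, 0.08 to 0.17 kg, lying on the bench on its square middle. Middle block 36 x 36 mm in section and 60 mm long (grip this across its x); the two ends are round, 32 mm in diameter with a groove. Origin in the centre of the underside of the middle block, z up.
- spindle_mid (a point): Centre of the spindle, on its axis, 18 mm above spindle's origin; same axes as spindle. Either end may point to the headstock.
- bowl: Bystander: loose small wooden bowl, 124 mm across, 50 mm high. Origin at the centre of its underside.
- wax_tin: Bystander: loose green tin, 64 mm across, 55 mm high. Origin at the centre of its underside.
- chisel: Bystander: loose turning chisel lying along its x axis, 300 mm long, 26 mm thick wooden handle. Origin on the bench near its middle.

How it is judged:
On the way, in this order (a step that is already met when the one before it is completed fails the run):
1. the belt cover is clicked shut and stays shut with nothing touching it (value of joint cover below 0.035 rad and contact force between each of the arm, the fingers and lathe below 0.1 N), for 0.3 s.
2. the spindle is lifted off the bench, above the height of the tool rest (height (world z) of spindle_mid above 0.165 m and contact force between the fingers and spindle above 1 N), for 0.1 s.
At the end, for the whole second after the job is handed in: Cover latched (under 0.035 rad); spindle still gripped, at rest, touching no part of the lathe; its middle within 7 mm sideways, -7 to +8 mm in height and 13 mm lengthwise of the centre line's middle, axis within 0.08 rad; bowl, tin and chisel moved under 30 mm (value of joint cover below 0.035 rad and x of spindle_mid in the frame of centre_line between -0.007 and 0.007 m and y of spindle_mid in the frame of centre_line between -0.013 and 0.013 m and z of spindle_mid in the frame of centre_line between -0.007 and 0.008 m and angle between the y axis of spindle and the y axis of centre_line, either way round below 0.08 rad and contact force between spindle and lathe below 0.05 N and contact force between the fingers and spindle above 1 N and linear speed of spindle below 0.02 m/s and distance of each of bowl, wax_tin, chisel from where it was at the start of the episode below 0.03 m); the arm keeps its last pose, push and grip.
It fails at once if the spindle is knocked against the lathe (over 5 N) (contact force between spindle and lathe above 5 N).
It fails at once if the bowl, tin or chisel is moved by more than 30 mm (distance of any of bowl, wax_tin, chisel from where it was at the start of the episode above 0.03 m).
It also fails if it takes over 51 s, if anything falls off the work surface, if the arm or the gripper's body presses on something with over 40 N, if the wrist force passes 120 N, or if a joint passes its speed limit or range.

ROBOT

A 7-joint arm with a two-finger parallel gripper is mounted at the origin on the work surface. World frame = base frame: x ahead of the robot, y to its left, z up, the work surface at z = 0. Lengths are in m, angles in rad, forces in N, time in s.
With the tool pointing down it reaches from about 0.4 to 0.9 m from the base axis. Payload 5.5 kg.
Tool frame: the origin (TCP) lies on the centre line of the jaws, within the pads' length; the fingertips stand 17 mm ahead of it and the grasp point (between the pads) lies 2 mm behind it; z points along the fingers, y is the line along which they close (so a half turn about z gives the same grasp; the last joint's range is limited). The gripper opens to 85 mm and grips with 20 to 120 N. Pads are 22 mm wide; open, the fingers measure 114 mm over their backs; the gripper's body (76 mm by 85 mm) begins 54 mm behind the grasp point. The pads swing forward as they close: fully open they stand 13 mm farther back than shut.
Start: joints at [-0.896, 0.501, -0.427, 1.55, 0.221, 1.138, -0.21], TCP at [0.26, 0.596, 0.248] pointing down, gripper open.
Joint ranges: [-2.88, 2.88], [-0.31, 2.03], [-1.54, 1.56], [0.2, 2.42], [-1.41, 4.55], [0.19, 2.02], [-2.57, 2.57]. Speed limits (rad/s): [2.57, 2.57, 3.14, 3.14, 3.14, 3.14, 3.14].

INTERFACE

Orientations are given as a unit quaternion [x, y, z, w].
In Python, from plant import robot, cams gives the robot as it stands. The module is installed in compiled form; this text tells all that it offers.
- The arm moves only by the shell command python3 -m crank 'ROWS' [FORCE]. ROWS is JSON, a list of rows, each a list of 5 numbers: the opening, from -1 (shut) to 1 (fully open), then the shift along the tool's x, y, z in mm, then the turn about the tool's z in rad. In form: [[jaw, tx, ty, tz, turn], ...]. A call has 1 to 20 rows; each row is the pose to reach, as a shift and turn from the pose commanded when the call began, along the tool's axes at that moment; what a row does not reach only later rows make up. A row lasts 1/12 s, in which the tool goes at most 41.7 mm and 7.16 degrees, less where a joint would pass 70% of its speed; a pose out of reach is approached as far as the arm can. A call with a gripper value outside its range is refused whole. The fingers move at their own pace and stop on an object; FORCE is the grip in N (left out, the last holds). Time passes only in rows, so rows that repeat a pose let the fingers close. It gives the time, the measured TCP pose, the force, the opening and the grip force at its end, in the units of the state.
- robot.sense(): the state, without advancing time (a new reading comes with each control period).
- cams.capture(name): name is "side" or "top" or "wrist"; returns the picture (400x640x3 uint8, red, green, blue); there is no depth.
- cams.get_calibration(name): a dict with "vfov" (degrees; the focal length in pixels is half the picture's height over the tangent of half this angle, whatever the lens; pixels are square), "cx", "cy" (the principal point, pixels), "dist" ([k1, k2, p1, p2, k3] as OpenCV has them; the pictures are not rectified), "rvec" (rotation vector, rad) and "tvec" (3), from world to camera coordinates, as OpenCV has them. Camera axes: x right, y down, z forward; pixel columns grow to the right and rows downward; lengths in m; the calibration is good to about 2 mm. A picture is of the moment at which its call begins: read the wrist's pose just before it. get_calibration takes no time and is no camera call; for the wrist camera it gives the pose at the moment of the call.
- robot.hand_in(): hands the job in; it is judged then, once.
Trained networks look in the newest picture that a camera, given by its name, has taken for a name from the list of things; names that differ only in an ending like _2 or _b are one class to them, and where a whole thing is asked for, a point or a joint stands for the part that bears it (a point fixed in the world has none). Each returns a list of dicts, best first, with "conf" (0 to 1); they miss things now and then, are a little off and sometimes report something else, mostly with a low value. They report only what shows in the picture. A call takes as long as a camera call.
- cams.recognise(label, camera): "point" ([column, row] in pixels, amid what is visible of it).
- cams.cut_out(label, camera): "region" (400x640 bool, what is visible of it) and "point" ([column, row] in pixels, amid what is visible of it).
The state is a dict: "time_s": time; "qpos": joint angles; "joint_vel": joint speeds; "joint_torque": joint torques, N m; "tcp_pos": TCP position; "eef_rot": TCP orientation; "contact_force": force on the tool from outside, world axes, zero at the start; "wrist_torque": the same for the moment, N m; "finger_gap": finger opening in m; "gripper_force": force on a finger pad.
Only numpy, scipy, OpenCV 4.12 (cv2) and the standard library are available. Lean on these libraries where they do the work, as an engineer would, in place of code of your own. Each camera call takes 0.05 s, during which the arm holds its last target. There are 200 camera calls.

## Working session

There is one attempt and no reset: what is moved stays moved. The work goes in short steps, Python scripts to look and compute and a shell command to move; the robot and the scene stay as the last step left them, time stands still between calls to the robot, and variables do not carry over. Pictures are saved under pics/ and viewed, at most 10 in all, crops included, and the job is handed in when it is done.

```bash
mkdir -p pics; cat > h.py <<'E'
import numpy as np, cv2
from plant import robot, cams
from scipy.spatial.transform import Rotation as R
def K(c):
    f=200/np.tan(np.radians(c['vfov'])/2); return np.array([[f,0,c['cx']],[0,f,c['cy']],[0,0,1.]])
def ray(c,p):
    u=cv2.undistortPoints(np.array([[p]],float),K(c),np.array(c['dist'],float))[0,0]
    Rm=cv2.Rodrigues(np.array(c['rvec'],float))[0]; o=-Rm.T@np.array(c['tvec'],float).ravel()
    d=Rm.T@np.array([u[0],u[1],1]); return o,d/np.linalg.norm(d)
def atz(c,p,z):
    o,d=ray(c,p); return o+d*(z-o[2])/d[2]
def tri(rs):
    A=sum(np.eye(3)-np.outer(d,d) for o,d in rs); b=sum((np.eye(3)-np.outer(d,d))@o for o,d in rs)
    x=np.linalg.solve(A,b); return x,[np.linalg.norm(np.cross(x-o,d)) for o,d in rs]
def proj(c,P):
    return cv2.projectPoints(np.array(P,float).reshape(-1,3),np.array(c['rvec'],float),np.array(c['tvec'],float),K(c),np.array(c['dist'],float))[0][:,0]
def save(n,im): cv2.imwrite('pics/'+n,im[:,:,::-1])
E
python3 - <<'E'
from h import *
np.set_printoptions(precision=3,suppress=True)
s=robot.sense(); print(s['time_s'],s['tcp_pos'],s['eef_rot'],s['contact_force'])
for n in ['side','top']:
    c=cams.get_calibration(n); print(n,c); im=cams.capture(n); save(n+'0.png',im)
    for l in ['lathe','spindle','bowl','wax_tin','chisel','cover','tool_rest','saddles']:
        print(l,[(np.round(d['point']),round(d['conf'],2)) for d in cams.recognise(l,n)[:3]])
print(robot.sense()['time_s'])
E
```

```text
0.0 [0.26  0.595 0.247] [ 0.204  0.979 -0.001 -0.   ] [-0.113 -0.613  0.808]
side {'vfov': 50.404541877537156, 'cx': 321.285025229511, 'cy': 194.16382091795097, 'dist': array([-0.073,  0.   ,  0.   ,  0.   ,  0.   ]), 'rvec': array([ 2.208, -0.46 ,  0.19 ]), 'tvec': array([-0.52 ,  0.229,  0.958])}
lathe [(array([343., 193.]), 0.76)]
spindle [(array([276., 238.]), 0.82)]
bowl [(array([233., 162.]), 0.91), (array([344., 193.]), 0.25), (array([276., 238.]), 0.18)]
wax_tin [(array([323., 325.]), 0.76)]
chisel [(array([375., 359.]), 0.72), (array([343., 192.]), 0.72)]
cover [(array([312., 100.]), 0.58)]
tool_rest [(array([344., 192.]), 0.74), (array([314., 100.]), 0.52)]
saddles [(array([348., 190.]), 0.85)]
top {'vfov': 54.74914029336591, 'cx': 317.7846952753526, 'cy': 198.07729020814722, 'dist': array([-0.06,  0.  ,  0.  ,  0.  ,  0.  ]), 'rvec': array([ 2.143, -2.124,  0.178]), 'tvec': array([-0.035,  0.568,  1.028])}
lathe [(array([274., 165.]), 0.58)]
spindle [(array([311., 245.]), 0.77)]
bowl [(array([194., 256.]), 0.91)]
wax_tin [(array([414., 242.]), 0.6), (array([194., 256.]), 0.38)]
chisel [(array([449., 217.]), 0.6)]
cover [(array([214., 145.]), 0.9)]
tool_rest [(array([278., 166.]), 0.96), (array([214., 148.]), 0.33)]
saddles [(array([279., 163.]), 0.59)]
0.9
```

View pics/side0.png

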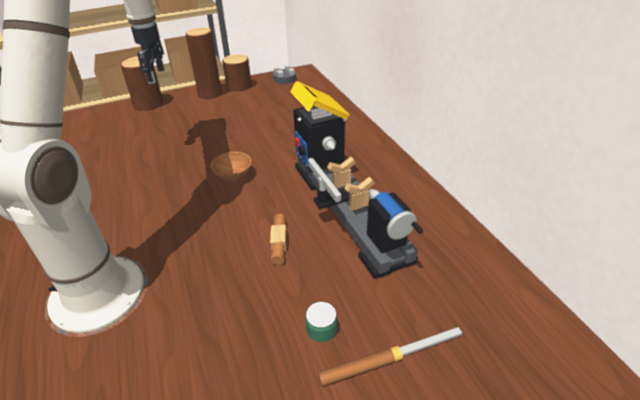

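View pics/top0.png

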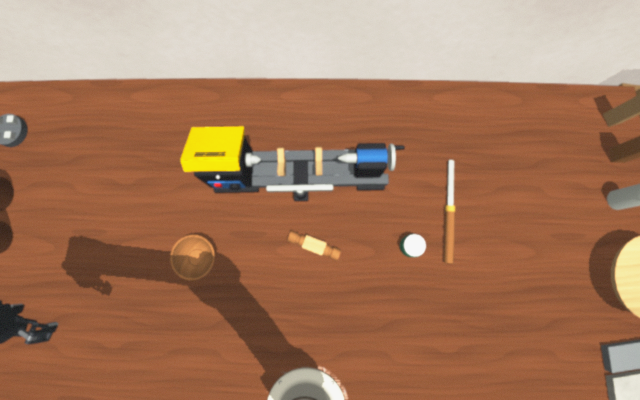

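The side view shows the lathe with its yellow cover ajar at about (320,100), and the spindle at (278,238). The top view shows the cover at (214,148), the saddles at (281,161) and (319,161), and the spindle at (314,245).

```bash
python3 - <<'E'
from h import *
a=cv2.imread('pics/top0.png')[110:270,180:420]; cv2.imwrite('pics/top0c.png',cv2.resize(a,None,fx=3.3,fy=3.3,interpolation=cv2.INTER_CUBIC))
a=cv2.imread('pics/side0.png')[75:285,260:430]; cv2.imwrite('pics/side0c.png',cv2.resize(a,None,fx=2.8,fy=2.8,interpolation=cv2.INTER_CUBIC))
E
```

```text
(no output)
```

View pics/top0c.png

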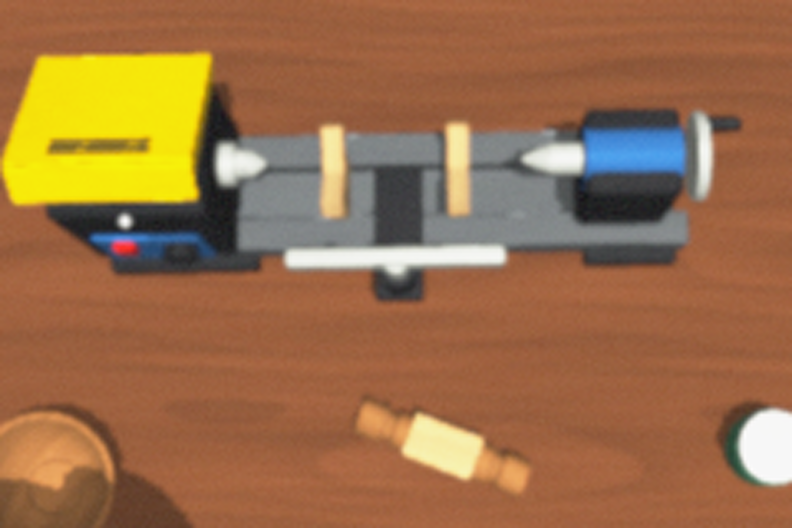

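View pics/side0c.png

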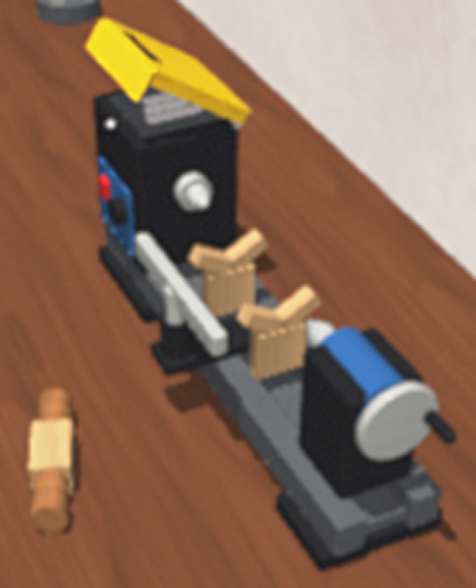

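The crops show the centre tips at (267,163) and (521,158) in the top crop, along with the tool-rest ends and saddle rims. The open cover shows clearly in both. Next I fit the lathe pose to these points.

```bash
cat > fit.py <<'E'
from h import *
from scipy.optimize import least_squares
np.set_printoptions(precision=4,suppress=True)
ct,cs=cams.get_calibration('top'),cams.get_calibration('side')
T=lambda u,v:(180+u/3.3-.35,110+v/3.3-.35); S=lambda u,v:(260+u/2.8-.3,75+v/2.8-.3)
obs=[(ct,T(267,163),(0,.1,.145)),(ct,T(521,158),(0,-.1,.145)),(ct,T(285,257),(-.075,.085,.145)),(ct,T(507,255),(-.075,-.085,.145)),
(ct,T(333,126),(.036,.05,.135)),(ct,T(333,216),(-.036,.05,.135)),(ct,T(458,124),(.036,-.05,.135)),(ct,T(458,215),(-.036,-.05,.135)),
(cs,S(210,192),(0,.1,.145)),(cs,S(143,237),(-.075,.085,.145)),(cs,S(222,345),(-.075,-.085,.145)),(cs,S(241,310),(-.036,-.05,.135)),(cs,S(316,292),(.036,-.05,.135)),(cs,S(191,253),(-.036,.05,.135)),(cs,S(262,234),(.036,.05,.135))]
def L2W(q,p):
    c,s=np.cos(q[2]),np.sin(q[2]); return np.array([q[0]+c*p[0]-s*p[1],q[1]+s*p[0]+c*p[1],p[2]+q[3]])
def res(q): return np.concatenate([proj(c,L2W(q,p))[0]-o for c,o,p in obs])
r=least_squares(res,[.65,.05,0,0],loss='soft_l1')
print('lathe x,y,yaw,dz',r.x); print(res(r.x).reshape(-1,2).round(1).tolist())
q=r.x
for n,p in dict(centre=(0,0,.145),press=(-.02,.195,.222),hinge=(.05,.195,.2),rest=(-.075,0,.145)).items(): print(n,L2W(q,p))
# cover angle from its free edge corners (top view)
rr=lambda a,y:L2W(q,(.05-.115*np.cos(a)-.022*np.sin(a),y,.2-.115*np.sin(a)*-1+.022*np.cos(a)))
o=[(T(8,200),.259),(T(196,203),.131)]
f=least_squares(lambda a:np.concatenate([(proj(ct,rr(a[0],y))[0]-x)[1:] for x,y in o]),[.6]);print('cover',f.x,f.fun,rr(f.x[0],.195))
# spindle axis ends: top and side
m=[tri([ray(ct,T(*a)),ray(cs,S(*b))]) for a,b in [((443,446),(51,452))]]
print('spindle mid top face',m)
A,B=[atz(ct,T(*p),.018) for p in((362,417),(526,476))];M=atz(ct,T(444,444),.034);d=A-B
print(A,B,(A+B)/2,M,'len',np.linalg.norm(d),'yaw of y axis',np.arctan2(-d[0],d[1]))
print('bowl',atz(ct,(194,256),.025),'tin',atz(ct,(414,244),.05))
s=robot.sense();print(R.from_quat(s['eef_rot']).as_matrix(),s['tcp_pos'],s['finger_gap'],s['qpos'])
E
python3 fit.py
```

```text
lathe x,y,yaw,dz [ 0.6542  0.0186  0.0225 -0.0013]
[[0.1, 0.2], [0.6, 0.7], [0.2, 0.2], [-0.4, -0.1], [-0.1, -1.1], [-0.2, -1.6], [0.1, -1.0], [0.5, -1.8], [-1.9, 6.0], [-1.4, -0.3], [-1.1, -1.9], [0.2, 1.2], [-0.6, -0.2], [0.7, 0.2], [-0.0, 0.2]]
centre [0.6542 0.0186 0.1437]
press [0.6298 0.2131 0.2207]
hinge [0.6998 0.2147 0.1987]
rest [0.5792 0.0169 0.1437]
cover [0.5214] [ 0.9095 -0.9017] [0.5891 0.2122 0.275 ]
spindle mid top face [(array([ 0.4396, -0.02  ,  0.0273]), [np.float64(0.0002494633936001591), np.float64(0.00024946339360024545)])]
[0.4638 0.0496 0.018 ] [ 0.4151 -0.0905  0.018 ] [ 0.4394 -0.0204  0.018 ] [ 0.4407 -0.0208  0.034 ] len 0.14829048941624212 yaw of y axis -0.3346990911956749
bowl [0.4045 0.3149 0.025 ] tin [ 0.4425 -0.294   0.05  ]
[[-0.9164  0.4003  0.    ]
 [ 0.4003  0.9164  0.0001]
 [-0.      0.0001 -1.    ]] [0.2602 0.5957 0.2483] 0.08528129171268073 [-0.8958  0.5008 -0.427   1.5504  0.2208  1.1383 -0.2103]
```

```bash
python3 -m crank '[[-1,0,0,-40,0],[-1,-40,-16,-80,0.1],[-1,-492,-203,-92,0.82],[-1,-492,-203,-92,0.82],[-1,-492,-203,-92,0.82],[-1,-492,-203,-92,0.82],[-1,-492,-203,-92,0.82],[-1,-492,-203,-92,0.82],[-1,-492,-203,-92,0.82],[-1,-492,-203,-92,0.82],[-1,-492,-203,-92,0.82],[-1,-492,-203,-92,0.82],[-1,-492,-203,-92,0.82],[-1,-492,-203,-92,0.82],[-1,-492,-203,-92,0.82],[-1,-492,-203,-92,0.82],[-1,-492,-203,-92,0.82]]'; python3 - <<'E'
from h import *
s=robot.sense();print(s['time_s'],s['tcp_pos'],s['qpos'],R.from_quat(s['eef_rot']).as_matrix().round(3),s['contact_force'])
E
```

```text
time_s: 2.32
tcp_pos: [0.6297, 0.2126, 0.34]
eef_rot: [0.578, 0.816, -0.0, -0.0]
contact_force: [-0.7, 0.9, 0.3]
finger_gap: -0.0002
gripper_force: 0.0
2.3167 [0.62968786 0.21263198 0.33995078] [-0.29720398  0.43146942 -0.09805023  1.40634463  0.04163496  1.30638832
 -0.05910928] [[-0.332  0.943 -0.001]
 [ 0.943  0.332  0.   ]
 [ 0.001 -0.001 -1.   ]] [-0.68453317  0.87754581  0.266282  ]
```

```bash
python3 -m crank '[[-1,0,0,30,0],[-1,0,0,50,0],[-1,0,0,65,0],[-1,0,0,78,0],[-1,0,0,88,0],[-1,0,0,95,0],[-1,0,0,99,0],[-1,0,0,101,0],[-1,0,0,102,0],[-1,0,0,102,0]]'
```

```text
time_s: 3.15
tcp_pos: [0.6295, 0.2136, 0.2391]
eef_rot: [0.577, 0.816, 0.0, -0.0]
contact_force: [-1.3, 0.5, 2.8]
finger_gap: -0.0003
gripper_force: 1.2
```

```bash
python3 -m crank '[[-1,0,0,1.5,0],[-1,0,0,3,0],[-1,0,0,3,0]]'
```

```text
time_s: 3.4
tcp_pos: [0.6297, 0.2135, 0.2383]
eef_rot: [0.577, 0.816, 0.001, 0.0]
contact_force: [-7.7, -0.5, 14.5]
finger_gap: 0.0002
gripper_force: 7.0
```

```bash
python3 -m crank '[[-1,0,0,2,0],[-1,0,0,3,0],[-1,0,0,3,0],[-1,0,0,3,0]]'; python3 -m crank '[[-1,0,0,0,0],[-1,0,0,-20,0],[-1,0,0,-50,0],[-1,0,0,-90,0],[-1,0,0,-110,0],[-1,0,0,-110,0]]'; python3 - <<'E'
from h import *
im=cams.capture('side');save('side1.png',im);a=im[75:205,260:400]
cv2.imwrite('pics/side1c.png',cv2.resize(a[:,:,::-1],None,fx=4,fy=4,interpolation=cv2.INTER_CUBIC))
E
```

```text
time_s: 3.73
tcp_pos: [0.6295, 0.2136, 0.2375]
eef_rot: [0.577, 0.816, 0.001, 0.0]
contact_force: [-12.4, -1.8, 25.9]
finger_gap: 0.0001
gripper_force: 12.5
time_s: 4.23
tcp_pos: [0.6329, 0.2134, 0.3494]
eef_rot: [0.578, 0.816, 0.005, 0.004]
contact_force: [1.0, 0.8, 0.3]
finger_gap: -0.0003
gripper_force: 0.0
```

View pics/side1c.png

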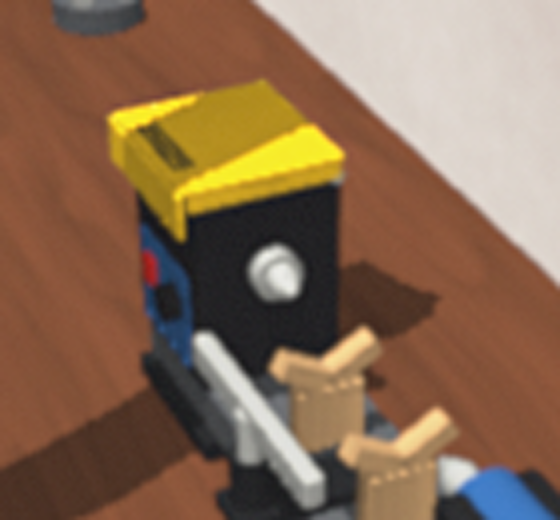

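The cover lies flat and shut (crop, around (230,150)), with the hand off it. Next I move above the spindle.

```bash
python3 -m crank '[[1,-20,-33,0,0.1],[1,-158,-257,80,0.675],[1,-158,-257,80,0.675],[1,-158,-257,80,0.675],[1,-158,-257,80,0.675],[1,-158,-257,80,0.675],[1,-158,-257,80,0.675],[1,-158,-257,80,0.675],[1,-158,-257,80,0.675],[1,-158,-257,80,0.675],[1,-158,-257,80,0.675],[1,-158,-257,80,0.675]]'; python3 - <<'E'
from h import *
np.set_printoptions(precision=4,suppress=True)
c=cams.get_calibration('wrist');im=cams.capture('wrist');save('w1.png',im)
s=robot.sense();print(s['tcp_pos'],s['qpos'],R.from_quat(s['eef_rot']).as_matrix())
d=cams.cut_out('spindle','wrist')
for e in d[:2]:
    m=e['region'].astype(np.uint8);r=cv2.minAreaRect(cv2.findNonZero(m));b=cv2.boxPoints(r);print(e['conf'],e['point'],r)
    e1,e2=(b[0]+b[1])/2,(b[2]+b[3])/2
    if np.linalg.norm(b[0]-b[1])>np.linalg.norm(b[1]-b[2]): e1,e2=(b[1]+b[2])/2,(b[0]+b[3])/2
    A,B=atz(c,e1,.018),atz(c,e2,.018);v=A-B;print(A,B,(A+B)/2,np.linalg.norm(v),np.arctan(-v[0]/v[1]))
import pickle;pickle.dump(c,open('w1.pkl','wb'))
E
```

```text
time_s: 5.28
tcp_pos: [0.4409, -0.0207, 0.2623]
eef_rot: [0.815, 0.58, 0.0, 0.0]
contact_force: [-0.1, 0.1, 0.2]
finger_gap: 0.0853
gripper_force: 0.0
[ 0.4409 -0.0206  0.2624] [-0.1096  0.0754  0.1004  2.0465 -0.009   1.0195 -0.3387] [[ 0.3277  0.9448  0.0006]
 [ 0.9448 -0.3277  0.0001]
 [ 0.0003  0.0005 -1.    ]]
0.96 [315.0, 166.6] ((311.7615966796875, 167.55950927734375), (30.22637367248535, 121.14225769042969), 1.5074357986450195)
[0.4665 0.0517 0.018 ] [ 0.412  -0.0926  0.018 ] [ 0.4393 -0.0205  0.018 ] 0.1542479193084781 -0.360953166286628
```

View pics/w1.png

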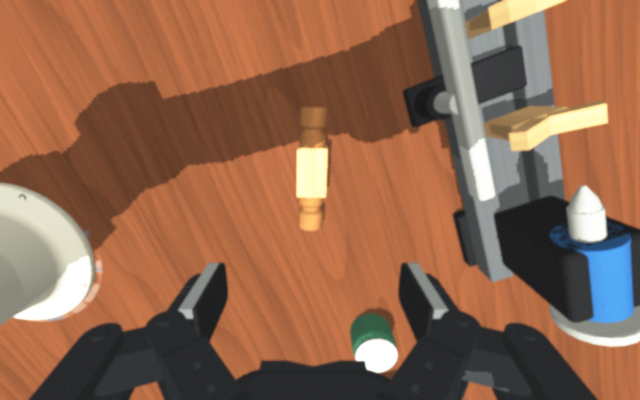

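The wrist view shows the spindle at (313,168), upright between the open jaws, with nothing near it. The midpoint agrees with the top and side measurement. Next I descend and grasp.

```bash
python3 -m crank '[[1,0,-1.5,40,0.015],[1,0,-1.5,80,0.015],[1,0,-1.5,120,0.015],[1,0,-1.5,160,0.015],[1,0,-1.5,195,0.015],[1,0,-1.5,220,0.015],[1,0,-1.5,235,0.015],[1,0,-1.5,241,0.015],[1,0,-1.5,241,0.015]]' && python3 -m crank '[[-1,0,0,0,0],[-1,0,0,0,0],[-1,0,0,0,0],[-1,0,0,0,0],[-1,0,0,0,0],[-1,0,0,0,0]]' 50
```

```text
time_s: 6.13
tcp_pos: [0.4379, -0.0207, 0.0199]
eef_rot: [0.819, 0.573, -0.001, -0.001]
contact_force: [-1.0, -1.6, 0.7]
finger_gap: 0.0854
gripper_force: 0.0
time_s: 6.63
tcp_pos: [0.4397, -0.0212, 0.0225]
eef_rot: [0.82, 0.573, 0.001, 0.001]
contact_force: [-1.4, 0.1, 6.0]
finger_gap: 0.0354
gripper_force: 50.4
```

```bash
python3 -m crank '[[-1,0,0,-15,0],[-1,0,0,-45,0],[-1,0,0,-80,0],[-1,0,0,-120,0],[-1,0,0,-160,0],[-1,0,0,-195,0],[-1,0,0,-205,0],[-1,0,0,-208,0],[-1,0,0,-208,0],[-1,0,0,-208,0]]'; python3 - <<'E'
from h import *
np.set_printoptions(precision=4,suppress=True)
s=robot.sense();M=R.from_quat(s['eef_rot']).as_matrix();print(s['time_s'],s['tcp_pos'],s['finger_gap'],s['contact_force']);print(M)
ims=[]
for n in ['wrist','top','side']:
    c=cams.get_calibration(n);im=cams.capture(n);save(n+'2.png',im)
    d=cams.cut_out('spindle',n)[0];m=d['region'].astype(np.uint8);r=cv2.minAreaRect(cv2.findNonZero(m));print(n,d['conf'],d['point'],r)
    P=np.array([s['tcp_pos']+M@np.array(v) for v in [(0,0,0),(.075,0,0),(-.075,0,0)]]);print(proj(c,P).round(1).tolist())
    x,y=map(int,d['point']);x=min(max(x,70),570);y=min(max(y,70),330);ims.append(cv2.resize(im[y-70:y+70,x-70:x+70,::-1],(390,390),interpolation=cv2.INTER_CUBIC) if n!='wrist' else None)
cv2.imwrite('pics/lift.png',np.hstack(ims[1:]))
E
```

```text
time_s: 7.47
tcp_pos: [0.4373, -0.0212, 0.2279]
eef_rot: [0.82, 0.573, -0.001, -0.001]
contact_force: [-0.3, -0.9, -2.7]
finger_gap: 0.0356
gripper_force: 50.5
7.4667 [ 0.4373 -0.0212  0.2279] 0.035568798568180675 [-0.2926 -0.859  -2.7098]
[[ 0.3437  0.9391 -0.0025]
 [ 0.9391 -0.3437 -0.    ]
 [-0.0009 -0.0023 -1.    ]]
wrist 0.94 [313.9, 243.8] ((312.5, 238.5), (253.0, 87.0), 90.0)
[[313.6, 281.4], [313.8, 121.7], [313.4, 396.1]]Traceback (most recent call last):
  File "<stdin>", line 7, in <module>
IndexError: list index out of range
```

View pics/wrist2.png

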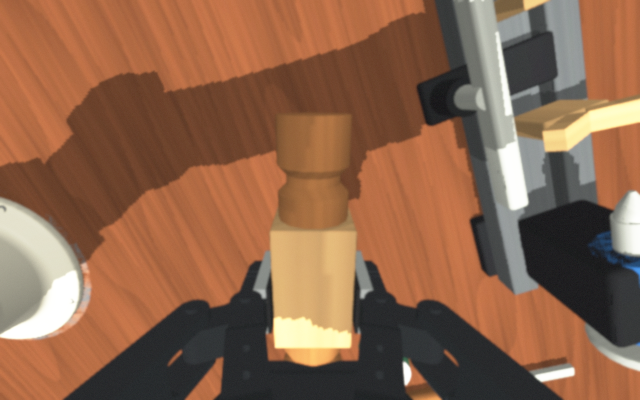

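The wrist view shows the spindle gripped by its block (top face rows 217–347, end at row 114), aligned with the jaws. Next I fit its offset in the hand and check the lathe fit.

```bash
python3 - <<'E'
from h import *
import pickle
from scipy.optimize import least_squares
np.set_printoptions(precision=4,suppress=True)
s=robot.sense();M=R.from_quat(s['eef_rot']).as_matrix();t=np.array(s['tcp_pos']);c=cams.get_calibration('wrist')
pts=[((.075,0,-.016),(314,114)),((.03,-.018,-.018),(274,217)),((.03,.018,-.018),(355,217)),((-.03,-.018,-.018),(272,346)),((-.03,.018,-.018),(353,346))]
def res(q):
    Q=R.from_euler('yz',q[3:5]).as_matrix(); return np.concatenate([(proj(c,t+M@(q[:3]+Q@np.array(p)))[0]-o) for p,o in pts])
f=least_squares(res,[0,0,.0045,0,0]);print('in hand dx dy dz pitch yaw',f.x,f.fun.round(1))
w=pickle.load(open('w1.pkl','rb'));q=[.6542,.0186,.0225,0]
def L2W(p):
    a,b=np.cos(q[2]),np.sin(q[2]); return np.array([q[0]+a*p[0]-b*p[1],q[1]+b*p[0]+a*p[1],p[2]])
for n,cc,px in [('tip',w,(586,186)),('tip2',c,(632,194))]: print(n,atz(cc,px,.145),L2W((0,-.1,.145)),proj(cc,L2W((0,-.1,.145))),px)
print('rest end',proj(w,L2W((-.075,-.085,.145))),(482,198),proj(c,L2W((-.075,-.085,.145))),(514,207))
for n in ['top','side']:
    cc=cams.get_calibration(n);im=cams.capture(n);save(n+'2.png',im)
    print(n,proj(cc,t+M@(f.x[:3])),[(d['point'],d['conf']) for d in cams.recognise('spindle',n)][:2])
E
```

```text
in hand dx dy dz pitch yaw [ 0.001  -0.0002  0.0084 -0.2428  0.0071] [ 0.6 -0.1 -0.8 -0.5 -0.5  0.   1.7  0.1 -1.   0.6]
tip [ 0.6615 -0.0806  0.145 ] [ 0.6564 -0.0814  0.145 ] [[579.7736 188.7006]] (586, 186)
tip2 [ 0.659  -0.0818  0.145 ] [ 0.6564 -0.0814  0.145 ] [[628.1752 194.6676]] (632, 194)
rest end [[486.6676 202.4297]] (482, 198) [[518.5946 211.9653]] (514, 207)
top [[313.2092 241.6532]] [([280.3, 166.7], 0.37)]
side [[269.4267 173.916 ]] [([265.7, 176.5], 0.96), ([232.5, 164.5], 0.47)]
```

```bash
python3 - <<'E'
from h import *
s=robot.sense();M=R.from_quat(s['eef_rot']).as_matrix();t=np.array(s['tcp_pos']);c=cams.get_calibration('side')
im=cv2.imread('pics/side2.png')[131:221,210:330];k=5;im=cv2.resize(im,None,fx=k,fy=k,interpolation=cv2.INTER_CUBIC)
for p,z,col in [(0,.0045,(0,255,0)),(-.243,.0084,(255,0,255))]:
    Q=R.from_euler('y',p).as_matrix();e=proj(c,[t+M@(np.array([.001,0,z])+Q@np.array(v)) for v in [(.075,0,0),(-.075,0,0)]]);e=((e-[210,131]+.5)*k).astype(int);print(p,e.tolist())
    for a in e: cv2.circle(im,tuple(map(int,a)),4,col,-1)
cv2.imwrite('pics/side2c.png',im)
E
```

```text
0 [[308, 113], [292, 314]]
-0.243 [[312, 155], [289, 283]]
```

View pics/side2c.png

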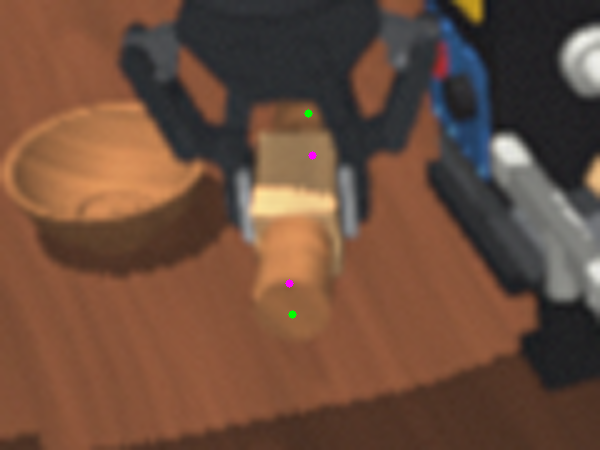

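The crop shows the spindle level in the grip: the near end's centre at (292,311) matches the level prediction. Next I carry it over the tool rest at this height.

```bash
python3 -m crank '[[-1,6,10,0,-0.03],[-1,18,30,0,-0.08],[-1,34,58,0,-0.14],[-1,50,86,0,-0.2],[-1,66,114,0,-0.26],[-1,82,142,0,-0.31],[-1,96,165,0,-0.35],[-1,106,180,0,-0.372],[-1,110,187,0,-0.372],[-1,112,190,0,-0.372],[-1,112,190,0,-0.372],[-1,112,190,0,-0.372],[-1,112,190,0,-0.372]]'; python3 - <<'E'
from h import *
np.set_printoptions(precision=4,suppress=True)
s=robot.sense();M=R.from_quat(s['eef_rot']).as_matrix();t=np.array(s['tcp_pos']);print(s['time_s'],t,M,s['contact_force'])
o=[]
for n,(x,y,w,h) in dict(top=(225,125,180,70),side=(280,80,130,140),wrist=(0,0,640,400)).items():
    c=cams.get_calibration(n);im=cams.capture(n);save(n+'3.png',im)
    print(n,'ends',proj(c,[t+M@np.array(v) for v in [(.075,0,.0045),(-.075,0,.0045),(0,0,.0045)]]).round(1).tolist())
    if n=='wrist': a=cv2.resize(im,(480,300),interpolation=cv2.INTER_AREA)
    else: k=4.4 if n=='top' else 2.1; a=cv2.resize(im[y:y+h,x:x+w],None,fx=k,fy=k,interpolation=cv2.INTER_CUBIC)
    o.append(a)
C=np.zeros((600,800,3),np.uint8);C[:o[0].shape[0],:o[0].shape[1]]=o[0]
h=600-o[0].shape[0];C[300:,:480]=o[2]
b=o[1];C[306:306+294,500:500+b.shape[1]]=b[:294]
save('over.png',C)
E
```

```text
time_s: 8.95
tcp_pos: [0.6544, 0.0181, 0.2293]
eef_rot: [0.7, 0.714, -0.0, -0.0]
contact_force: [0.6, -0.0, -1.3]
finger_gap: 0.0352
gripper_force: 50.3
8.95 [0.6544 0.0181 0.2293] [[-0.0202  0.9998 -0.0009]
 [ 0.9998  0.0202 -0.0003]
 [-0.0002 -0.0009 -1.    ]] [ 0.5641 -0.0005 -1.2962]
top ends [[266.4, 149.9], [329.6, 149.2], [298.0, 149.5]]
side ends [[337.1, 127.2], [365.7, 156.9], [350.7, 141.3]]
wrist ends [[312.9, 121.7], [312.8, 388.8], [312.8, 276.5]]
```

View pics/over.png

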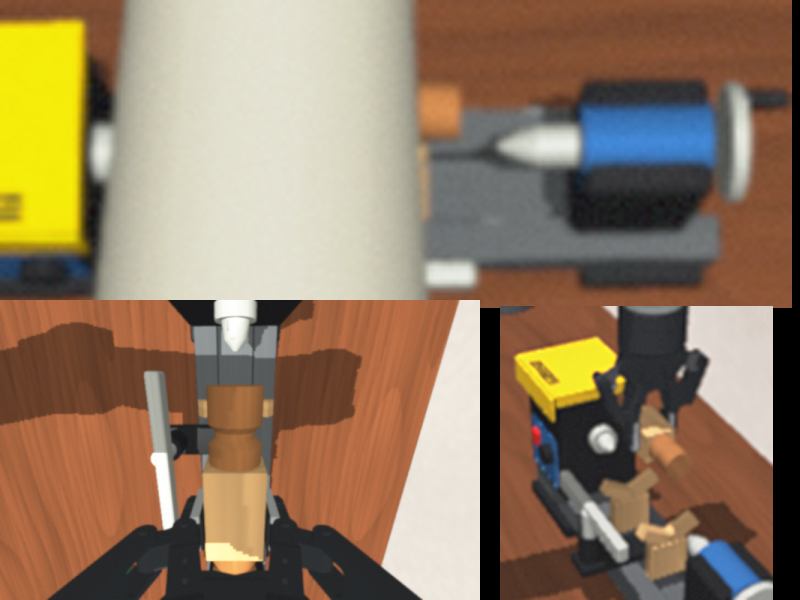

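The view over the lathe shows the headstock tip (wrist, full-size pixels about (313,65)) in line with the spindle axis at column 313. The top view shows the spindle's tail end at (329.6,150.2) and the tailstock tip at (337.8,157.9).

```bash
python3 - <<'E'
from h import *
np.set_printoptions(precision=4,suppress=True)
w,c,sd=[cams.get_calibration(n) for n in('wrist','top','side')]
print('head tip wrist',atz(w,(313.3,65.3),.145))
print('tail tip top',atz(c,(337.7,157.9),.145),'spindle end top z.225',atz(c,(329.6,150.2),.2248))
print('head tip start top',atz(c,(180+267/3.3-.35,110+163/3.3-.35),.145),'tail',atz(c,(180+521/3.3-.35,110+158/3.3-.35),.145))
# wrist colour columns of spindle end
im=cv2.imread('pics/wrist3.png')[:,:,::-1].astype(int)
for r in (130,150,300): 
    g=np.abs(np.diff(im[r,240:390].sum(1)));print(r,240+np.argsort(g)[-6:])
for r in (40,50,58,62): 
    m=np.where(im[r,270:360].min(1)>150)[0]+270;print(r,m.min() if len(m) else 0,m.max() if len(m) else 0)
E
```

```text
head tip wrist [0.6527 0.1231 0.145 ]
tail tip top [ 0.6569 -0.0801  0.145 ] spindle end top z.225 [ 0.6534 -0.0569  0.2248]
head tip start top [0.6522 0.1187 0.145 ] tail [ 0.6579 -0.0797  0.145 ]
130 [379 262 364 365 274 263]
150 [264 363 350 349 276 275]
300 [351 273 353 271 352 272]
40 297 329
50 296 328
58 296 328
62 296 332
```

```bash
python3 -m crank '[[-1,1,1,6,0],[-1,1,1,16,0],[-1,1,1,28,0],[-1,1,1,40,0],[-1,1,1,52,0],[-1,1,1,62,0],[-1,1,1,70,0],[-1,1,1,75,0],[-1,1,1,78,0],[-1,1,1,78,0],[-1,1,1,78,0],[-1,1,1,78,0],[-1,1,1,78,0]]'; python3 - <<'E'
from h import *
np.set_printoptions(precision=4,suppress=True)
s=robot.sense();M=R.from_quat(s['eef_rot']).as_matrix();t=np.array(s['tcp_pos']);print(s['time_s'],t,M,s['contact_force'],s['finger_gap'])
o=[]
for n,(x,y,w,h) in dict(top=(300,130,70,60),side=(310,110,110,120)).items():
    c=cams.get_calibration(n);im=cams.capture(n);save(n+'4.png',im)
    e=proj(c,[t+M@np.array(v) for v in [(.075,0,.0045),(-.075,0,.0045)]]+[(.6575,-.08,.145)]);k=300/h if n=='top' else 5
    a=np.ascontiguousarray(cv2.resize(im[y:y+h,x:x+w],None,fx=k,fy=k,interpolation=cv2.INTER_CUBIC))
    for p in e: cv2.circle(a,tuple(int(v) for v in (p-[x,y]+.5)*k),3,(255,0,255),-1)
    print(n,((e-[x,y]+.5)*k).round(0).tolist(),e.round(1).tolist()); o.append(a)
C=np.zeros((600,800,3),np.uint8);C[:,:550]=o[1][:600];C[:300,550:]=o[0][:300,:250]
im=cams.capture('wrist');save('wrist4.png',im);C[300:550,550:]=im[0:250,190:440]
save('fin.png',C)
E
```

```text
time_s: 10.18
tcp_pos: [0.657, 0.0197, 0.1521]
eef_rot: [0.7, 0.715, 0.001, 0.0]
contact_force: [-1.2, 0.2, -0.8]
finger_gap: 0.0352
gripper_force: 50.3
10.1833 [0.657  0.0197 0.1521] [[-0.021   0.9998  0.0013]
 [ 0.9998  0.021   0.0002]
 [ 0.0001  0.0013 -1.    ]] [-1.1778  0.2301 -0.7696] 0.03517313785739989
top [[-149.0, 141.0], [143.0, 137.0], [191.0, 141.0]] [[269.8, 157.6], [328.1, 156.9], [337.7, 157.7]]
side [[141.0, 214.0], [278.0, 369.0], [300.0, 402.0]] [[337.7, 152.2], [365.0, 183.2], [369.5, 190.0]]
```

View pics/fin.png

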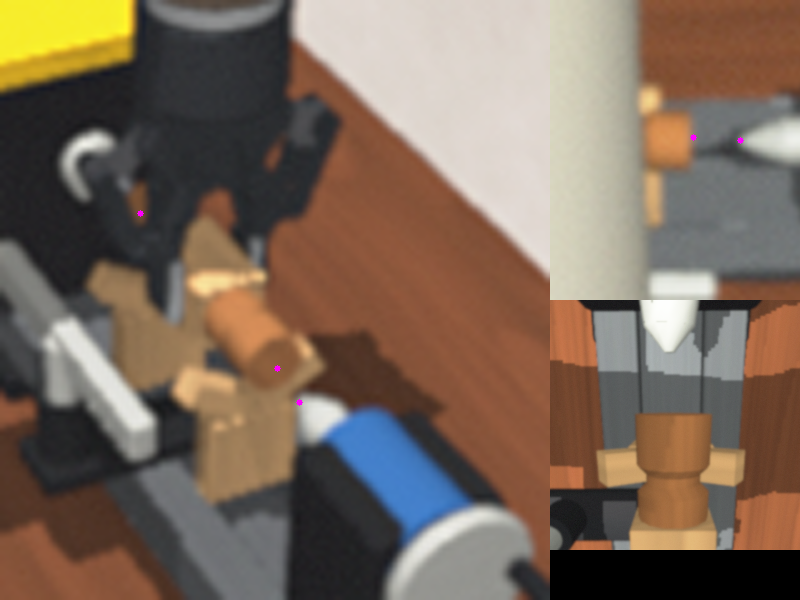

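Everything is within tolerance, but the wrist crop shows the saddle and headstock tip 3–5 px toward the robot, and the spindle is about 3 mm high. I trim both and check that it is steady.

```bash
python3 -m crank '[[-1,0,-1.5,1.5,-0.01],[-1,0,-1.5,2.5,-0.01],[-1,0,-1.5,2.5,-0.01],[-1,0,-1.5,2.5,-0.01],[-1,0,-1.5,2.5,-0.01],[-1,0,-1.5,2.5,-0.01],[-1,0,-1.5,2.5,-0.01]]'; python3 - <<'E'
from h import *
np.set_printoptions(precision=4,suppress=True)
im=cams.capture('wrist').astype(int);s=robot.sense();print(s['tcp_pos'],np.abs(s['joint_vel']).max(),s['contact_force'])
for r in (20,30,40):
    m=np.where(im[r,250:380].min(1)>150)[0]+250;print(r,m.min(),m.max(),m.mean())
m=cams.cut_out('spindle','wrist')[0]['region'];x=np.where(m[125:150].any(0))[0];print('spindle end cols',x.min(),x.max(),x.mean())
E
```

```text
time_s: 10.92
tcp_pos: [0.655, 0.0196, 0.1488]
eef_rot: [0.696, 0.718, 0.0, 0.0]
contact_force: [-0.3, 0.3, -1.9]
finger_gap: 0.0355
gripper_force: 50.3
[0.655  0.0196 0.1488] 0.0017329479231624717 [-0.4905  0.1311 -1.5834]
20 250 377 313.8333333333333
30 257 373 311.43636363636364
40 257 374 309.66037735849056
spindle end cols 275 350 312.5
```

```bash
python3 -c "
from plant import robot
print(robot.hand_in())"
```

```text
the job is handed in; nothing more can be done
None
```

I've handed the job in: the cover is shut, and the spindle is held steady between the centre points, about level with them and, by my camera measurements, within 2–3 mm of the middle; hand-in gave no verdict.

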